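# Unhook the offcuts pot from the safety hook and stand it on its mat

## Task

The small mint-coloured offcuts pot hangs by its steel bail on the yellow safety hook under the bench lamp. Take it off the hook by pressing the red sprung keeper open with the bail itself, so that the keeper snaps shut behind it, then stand the pot upright and wholly on the round cork mat and let go of it. Set it down rather than dropping it, and leave the solder spool, the flux jar and the screwdriver where they are.

Things in the scene. Friction and masses are not known exactly. Their poses are not given: they have to be found in the camera images.
- stand: Fixed lamp stand carrying the hook. Origin on the table right under the hook's seat; x runs along the hanging bail bar, away from the robot; y along the hook's arm from nose to column; z up. Dark column 30 x 26 mm, y 105 to 131 mm; foot 120 x 90 x 12 mm under it.
- lamp_front (a point): Middle of the lower front edge of the aluminium lamp head over the hook, 294 mm above the table. In stand axes the head covers x -25 to +27, y -150 to +150, z 294 to 318 mm. It blocks an upright gripper over the bail: come from the stand's -x side, tool leaning 25 to 35 deg (fingers pointing to +x and down), closing along y.
- hook_seat (a point): Middle of the yellow hook's flat seat, 165 mm above the table, stand axes. Hook 14 mm wide in x. From this point, y and z in mm: arm y -18 to 110, z -12 to 0; nose y -18 to -9, z up to 27; lip over the seat y -18 to 7, z 20 to 27. A pivot lug hangs under the arm, y 8 to 24, down to z -31.
- hook_lip (a point): End of the lip at its top, 7 mm to +y of the seat's middle and 27 mm above it. The lip stops a straight lift: push the bar's centre to 15 to 22 mm +y of the seat's middle, lift until its underside is 33 to 50 mm above the seat, then carry it to -y over the nose.
- keeper (a joint): Red sprung keeper plate, 23 mm wide, closing the hook's mouth. Hinge along x, 12 mm to +y of and 24 mm below hook_seat. 0 = shut (face at y +8 mm, top edge 30 mm above the seat); grows in rad as pushed to +y, up to 0.95; 0.3 to 0.45 lets the bar out. The spring shuts it: at bar height about 2 N to start, 5 N at 0.4.
- keeper_top (a point): Middle of the keeper's top edge, 54 mm from its hinge.
- pot: Loose open mint metal pot, 0.15 to 0.28 kg: diameter 88 mm at the foot, 100 mm at the rim, 50 mm high. Origin at the centre of its underside, z up. A rigid square steel bail stands over it in its x-z plane (see bail_mid). Hanging, its axes agree with the stand's, the bar lies on the hook's seat and the underside is 25 mm above the table.
- bail_mid (a point): Centre of the bail bar, 147 mm above the pot's underside. Bar along the pot's x from -56 to +56 mm, 10 mm wide (y), 14 mm tall (z); legs 5 x 10 mm at x = -53.5 and +53.5 mm. 90 mm free between the pot's rim and the bar.
- bail_grip (a point): Point to grip the bail bar, 38 mm from bail_mid towards the pot's -x, clear of the hook; bar 10 mm wide (y), 14 mm tall. A firm grip (60 N) holds the pot level.
- mat: Fixed round cork mat, diameter 140 mm, 6 mm thick; origin at the centre of its underside on the table. It lies left or right on the table.
- parts_box: Fixed blue open parts box 130 x 130 x 35 mm, standing on the other side from the mat; origin at the centre of its underside.
- spool: Loose solder spool, diameter 54 mm, 37 mm high, standing; origin under its centre. Leave it.
- flux_jar: Loose amber jar, diameter 48 mm, 50 mm high; origin under its centre. Leave it.
- screwdriver: Loose screwdriver 170 mm long, lying; origin at its middle on the table. Leave it.

How it is judged:
By the outcome, as a careful person would: the job done as asked, in the order asked, and still so for the second after the job is handed in, with the robot touching nothing.
It also fails if it takes over 51 s, if anything falls off the work surface, if the arm or the gripper's body presses on something with over 40 N, if the wrist force passes 120 N, or if a joint passes its speed limit or range.

## Robot

A 6-joint arm with a two-finger parallel gripper is mounted at the origin on the work surface. World frame = base frame: x ahead of the robot, y to its left, z up, the work surface at z = 0. Lengths are in m, angles in rad, forces in N, time in s.
With the tool pointing down it reaches from about 0.225 to 0.875 m from the base axis. Payload 3.4 kg.
Tool frame: the origin (TCP) lies midway between the tips of the shut fingers; the grasp point (between the pads) lies 19 mm behind it; z points along the fingers, y is the line along which they close (so a half turn about z gives the same grasp; the last joint's range is limited). The gripper opens to 85 mm and grips with 20 to 120 N. Pads are 22 mm wide; open, the fingers measure 114 mm over their backs; the gripper's body (76 mm by 85 mm) begins 54 mm behind the grasp point. The pads swing forward as they close: fully open they stand 13 mm farther back than shut.
Start: joints at [-0.121, 0.276, 1.505, -0, 1.361, -0.121], TCP at [0.575, -0, 0.2] pointing down, gripper open.
Joint ranges: [-2.89, 2.89], [-0.75, 2.08], [0.22, 2.7], [-1.18, 4.32], [0.11, 2.71], [-2.7, 2.7]. Speed limits (rad/s): [2.57, 2.57, 3.14, 3.14, 3.14, 3.14].

## Interface

Orientations are given as a unit quaternion [w, x, y, z].
In Python, from plant import bot gives the robot as it stands. The module is installed in compiled form; this text tells all that it offers.
- The arm moves only by the tool send_rows, never from a script. Its arguments are lists of equal length, an entry for each row: "offset": the shift along the tool's x, y, z in mm, a list of three; "angular": the turn, a rotation vector about the tool's x, y, z in rad, a list of three; "fingers": the finger opening in mm, from 0 to 85.4. In form: {"offset": [[tx, ty, tz], ...], "angular": [[ax, ay, az], ...], "fingers": [fingers, ...]}. A call has exactly 5 rows; each row shifts and turns the commanded pose from where the row before left it, along the tool's axes as they then stand; what a row does not reach is not made up. A row lasts 1/8 s, in which the tool goes at most 62.5 mm and 10.7 degrees, less where a joint would pass 70% of its speed; a pose out of reach is approached as far as the arm can. A call is refused whole if a number of a shift passes 62.5 or a number of a turn 0.188, either way. A call with a gripper value outside its range is refused whole. The fingers move at their own pace and stop on an object; "newtons" is the grip in N (left out, the last holds). Time passes only in rows, so rows that do not move let the fingers close, or fill a call up. It gives the time, the measured TCP pose, the force, the opening and the grip force at its end, in the units of the state.
- bot.get_state(): the state, without advancing time (a new reading comes with each control period).
- bot.get_image(name): name is "scene" or "side" or "wrist"; returns (picture, depth): 400x640x3 uint8, blue, green, red; 400x640 float32, m along the optical axis (not along the pixel's ray), 0 where there is no reading.
- bot.camera_info(name): a dict with "K" (3x3 intrinsics, pixels), "distortion" ([k1, k2, p1, p2, k3] as OpenCV has them; the pictures are not rectified), "cam_to_world" (4x4, takes a point from camera to world coordinates). Camera axes: x right, y up, looking along -z (the intrinsics and any distortion apply to the point x, -y, -z); pixel columns grow to the right and rows downward; lengths in m; the calibration is good to about 2 mm. A picture is of the moment at which its call begins: read the wrist's pose just before it. camera_info takes no time and is no camera call; for the wrist camera it gives the pose at the moment of the call.
- bot.finish_job(): hands the job in; it is judged then, once.
Trained networks look in the newest picture that a camera, given by its name, has taken for a name from the list of things; names that differ only in an ending like _2 or _b are one class to them, and where a whole thing is asked for, a point or a joint stands for the part that bears it (a point fixed in the world has none). Each returns a list of dicts, best first, with "conf" (0 to 1); they miss things now and then, are a little off and sometimes report something else, mostly with a low value. They report only what shows in the picture. A call takes as long as a camera call.
- bot.spot_in(camera, query): "location" ([x, y, z] in m, in the coordinates of the camera as it stood for that picture, good to about 4 mm: the middle of the surface that is visible of it).
- bot.tip_of(camera, query): "location" ([x, y, z] in m, in the coordinates of the camera as it stood for that picture, good to about 4 mm: a listed point, or the origin of a listed thing).
The state is a dict: "clock": time; "qpos": joint angles; "joint_velocities": joint speeds; "joint_efforts": joint torques, N m; "ee_pos": TCP position; "tcp_rot": TCP orientation; "ft_force": force on the tool from outside, world axes, zero at the start; "moment": the same for the moment, N m; "opening": opening from 0.0 (shut) to 1.0 (fully open); "gripper_force": force on a finger pad.
Only numpy, scipy, OpenCV 4.12 (cv2) and the standard library are available. Lean on these libraries where they do the work, as an engineer would, in place of code of your own. Each camera call takes 0.05 s, during which the arm holds its last target. There are 200 camera calls.

## Working session

There is one attempt and no reset: what is moved stays moved. The work goes in short steps, Python scripts to look and compute and a tool call to move; the robot and the scene stay as the last step left them, time stands still between calls to the robot, and variables do not carry over. Pictures are saved under pics/ and viewed, at most 10 in all, crops included, and the job is handed in when it is done.

Besides the shell and the picture viewer there is one more tool, called after "Emit:" by a JSON object that holds its "name" and its "arguments", one argument or row to a line. send_rows: Moves the arm, as the interface text tells. Its arguments: {"type":"object","properties":{"offset":{"type":"array","items":{"type":"array","items":{"type":"number"}}},"angular":{"type":"array","items":{"type":"array","items":{"type":"number"}}},"fingers":{"type":"array","items":{"type":"number"}},"newtons":{"type":"number"}},"required":["offset","angular","fingers"]}

```bash
mkdir -p pics
cat > h.py <<'E'
import numpy as np, cv2
from plant import bot
from scipy.spatial.transform import Rotation as R
def w(cam,p):
    return (np.array(bot.camera_info(cam)["cam_to_world"])@np.r_[p,1])[:3]
def find(cam,names,f='tip_of'):
    for n in names:
        for d in getattr(bot,f)(cam,n)[:2]:
            print(cam,n,round(d['conf'],2),np.round(w(cam,d['location'])*1000,0))
E
python3 - <<'E'
from h import *
for c in ("scene","side"):
    p,d=bot.get_image(c); cv2.imwrite(f'pics/{c}0.png',p)
    find(c,["stand","hook_seat","hook_lip","keeper_top","lamp_front","pot","bail_mid","bail_grip","mat","parts_box","spool","flux_jar","screwdriver"])
s=bot.get_state();print(s['clock'],s['ee_pos'],s['tcp_rot'])
E
```

```text
scene hook_seat 0.21 [636.   8. 165.]
scene lamp_front 0.74 [646.  10. 293.]
scene pot 0.73 [671.   7.  24.]
scene pot 0.3 [673.   7. 174.]
scene bail_mid 0.78 [673.   9. 172.]
scene bail_grip 0.88 [637.   9. 167.]
scene parts_box 0.89 [469. 368.   0.]
scene spool 0.39 [ 702. -220.   -6.]
scene flux_jar 0.78 [696. 360.   3.]
scene screwdriver 0.81 [ 455. -154.    0.]
side hook_seat 0.79 [671.   4. 165.]
side hook_lip 0.97 [676.  14. 189.]
side keeper_top 0.49 [673.  17. 194.]
side lamp_front 0.69 [701. 358.  -3.]
side lamp_front 0.57 [647.   6. 294.]
side pot 0.89 [669.   6.  27.]
side pot 0.58 [466. 367.   5.]
side bail_mid 0.63 [677.   9. 173.]
side bail_mid 0.39 [678.  12. 189.]
side bail_grip 0.57 [637.   6. 172.]
side mat 0.83 [ 553. -304.    1.]
side mat 0.74 [ 704. -231.   -0.]
side parts_box 0.67 [467. 365.   3.]
side spool 0.71 [640.   7. 171.]
side spool 0.25 [676.   8. 171.]
side flux_jar 0.54 [702. 363.   0.]
side screwdriver 0.82 [ 454. -160.    0.]
1.4 [5.74624363e-01 3.21601414e-05 1.99637636e-01] [-3.23965562e-04  7.07094806e-01  7.07118621e-01 -2.93546310e-04]
```

View pics/scene0.png

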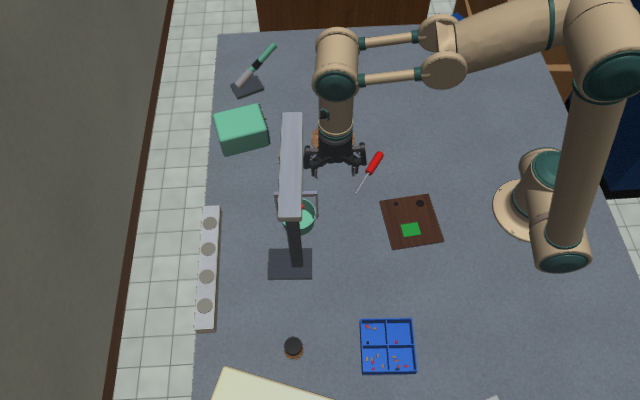

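View pics/side0.png

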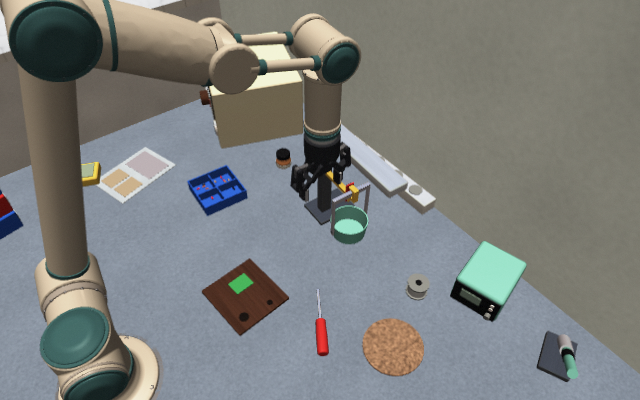

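The scene view shows the lamp head at about (290,165), with the pot under it at (300,215) and the blue box at (388,346). The side view shows the cork mat at (393,347), the screwdriver at (321,325), the spool at (418,288), and the pot on its hook at (348,222). Next I'll refine the stand yaw, the mat and the bail using depth.

```bash
cat >> h.py <<'E'
def cloud(cam):
    p,d=bot.get_image(cam); I=bot.camera_info(cam)
    h,wd=d.shape; u,v=np.meshgrid(np.arange(wd),np.arange(h))
    n=cv2.undistortPoints(np.stack([u,v],-1).reshape(-1,1,2).astype(float),np.array(I["K"]),np.array(I["distortion"])).reshape(h,wd,2)
    c=np.stack([n[...,0]*d,-n[...,1]*d,-d,np.ones_like(d)],-1)
    W=(c@np.array(I["cam_to_world"]).T)[...,:3]*1000; W[d==0]=np.nan
    return p,W
def box(W,lo,hi): return np.all((W>lo)&(W<hi),-1)
E
python3 - <<'E'
from h import *
p,W=cloud("scene")
m=box(W,[630,-170,306],[720,190,330])
q=W[m]; print("lamp",len(q),np.percentile(q,[2,50,98],axis=0).round(0), cv2.minAreaRect(q[:,:2].astype(np.float32)))
p,W=cloud("side")
hsv=cv2.cvtColor(p,cv2.COLOR_BGR2HSV)
m=box(W,[460,-400,2],[660,-200,14])&(hsv[...,1]>70); q=W[m]
print("mat",len(q),np.median(q,0),cv2.minEnclosingCircle(q[:,:2].astype(np.float32)),(np.percentile(q,1,axis=0)+np.percentile(q,99,axis=0))/2)
m=box(W,[600,-30,150],[740,40,190]); q=W[m];c=p[m]
print("bail",len(q)); 
for a,b in zip(q[::12],c[::12]): print(a.round(0),b)
# fit bar line
g=(q[:,2]>160)&(q[:,2]<180)&(hsv[m][:,1]<60)
b=q[g]; print(np.polyfit(b[:,0],b[:,1],1), np.percentile(b,[2,50,98],axis=0).round(0))
m=box(W,[600,-60,25],[740,80,100])&(abs(hsv[...,0].astype(int)-75)<15)&(hsv[...,1]>60); q=W[m]
print("pot",np.percentile(q,[1,99],axis=0).round(0))
E
```

```text
lamp 2507 [[ 645. -132.  310.]
 [ 676.   27.  318.]
 [ 705.  157.  321.]] ((667.7433471679688, 10.619384765625), (301.6560974121094, 69.51210021972656), 86.86843872070312)
mat 2606 [ 548.80120715 -306.93010321    5.52432923] ((550.2171020507812, -303.5823669433594), 70.30635833740234) [ 549.94327058 -304.54997265    6.13060933]
bail 369
[723.   7. 179.] [170 155 146]
[709.   6. 181.] [192 170 161]
[710.   4. 179.] [199 179 175]
[702.   3. 181.] [199 178 175]
[664.  15. 190.] [18 31 94]
[710.  -0. 175.] [150 142 142]
[670.  14. 183.] [16 28 76]
[721.  -0. 165.] [76 76 81]
[692.   1. 178.] [155 174 185]
[671.  37. 158.] [29 72 98]
[702.   1. 169.] [73 73 78]
[664.  11. 180.] [ 68  61 109]
[724.   1. 151.] [73 73 78]
[669.  -3. 184.] [ 57 100 125]
[664.   3. 178.] [202 180 177]
[652.   8. 179.] [202 181 178]
[672. -13. 184.] [ 29  79 108]
[664.   2. 173.] [62 60 66]
[641.   9. 178.] [204 182 180]
[667.  -5. 173.] [ 32  79 109]
[640.   5. 178.] [201 181 178]
[667.  -9. 173.] [ 27  74 101]
[635.   2. 179.] [169 158 156]
[668.  -8. 168.] [ 29  75 102]
[637.   4. 174.] [107 109 111]
[675. -12. 163.] [ 30  81 112]
[643.   4. 167.] [74 75 79]
[622.   5. 175.] [178 168 166]
[616.   9. 173.] [72 72 78]
[619.   5. 170.] [78 77 84]
[617.   9. 157.] [70 70 74]
[-0.06372131 45.87591154] [[618.  -3. 161.]
 [658.   3. 175.]
 [726.  13. 180.]]
pot [[625. -43.  26.]
 [720.  53.  77.]]
```

```bash
cat >> h.py <<'E'
YAW=-0.057
def ori(t,sx=1,yaw=YAW):
    z=np.array([np.sin(t),0,-np.cos(t)]); y=np.array([0,-1.*sx,0]); x=np.cross(y,z)
    return R.from_euler('z',yaw)*R.from_matrix(np.stack([x,y,z],1))
def cur():
    s=bot.get_state(); q=s['tcp_rot']; return np.array(s['ee_pos'])*1000,R.from_quat([q[1],q[2],q[3],q[0]])
def plan(p,r,p0=None,r0=None):
    "total move from current to target: total offset in present tool axes, total turn"
    a,b=cur(); p0=a if p0 is None else p0; r0=b if r0 is None else r0
    print("cur",p0.round(1),"offset",r0.inv().apply(np.array(p)-p0).round(1),"turn",(r0.inv()*r).as_rotvec().round(3),
      "after-turn axes offset",r.inv().apply(np.array(p)-p0).round(1))
E
python3 - <<'E'
from h import *
a,b=cur(); C=np.array(bot.camera_info("wrist")["cam_to_world"]); print("cam in tool",b.inv().apply(C[:3,3]*1000-a).round(0))
for sx in (1,-1):
    o=ori(0.56,sx); print(sx); plan([545,8,240],ori(0,sx)); plan([596,10,232],o); print(o.as_matrix().round(2))
E
```

```text
cam in tool [  77.    1. -173.]
1
cur [574.6   0.  199.6] offset [  8.  -29.6 -40.3] turn [-1.000e-03  1.000e-03  1.628e+00] after-turn axes offset [-30.   -6.3 -40.4]
cur [574.6   0.  199.6] offset [ 10.   21.4 -32.4] turn [-0.455  0.43   1.581] after-turn axes offset [ 34.8 -11.2 -16.4]
[[ 0.85 -0.06  0.53]
 [-0.05 -1.   -0.03]
 [ 0.53  0.   -0.85]]
-1
cur [574.6   0.  199.6] offset [  8.  -29.6 -40.3] turn [-1.000e-03 -1.000e-03 -1.514e+00] after-turn axes offset [ 30.    6.3 -40.4]
cur [574.6   0.  199.6] offset [ 10.   21.4 -32.4] turn [-0.424 -0.448 -1.471] after-turn axes offset [-34.8  11.2 -16.4]
[[-0.85  0.06  0.53]
 [ 0.05  1.   -0.03]
 [-0.53  0.   -0.85]]
```

Emit:
{"name": "send_rows", "arguments": {
  "offset": [
    [4, -15, -20],
    [4, -15, -20],
    [0, 0, 0],
    [0, 0, 0],
    [0, 0, 0]
  ],
  "angular": [
    [0, 0, -0.17],
    [0, 0, -0.17],
    [0, 0, -0.17],
    [0, 0, -0.17],
    [0, 0, -0.17]
  ],
  "fingers": [60, 60, 60, 60, 60],
  "newtons": 60
}}

```text
clock: 2.12
ee_pos: [0.547, 0.0053, 0.2412]
tcp_rot: [0.003, 0.35, 0.937, 0.001]
ft_force: [-0.1, -1.1, -0.0]
opening: 0.701
gripper_force: 0.0
```

Emit:
{"name": "send_rows", "arguments": {
  "offset": [
    [0, 0, 0],
    [0, 0, 0],
    [0, 0, 0],
    [0, 0, 0],
    [0, 0, 0]
  ],
  "angular": [
    [0, 0, -0.17],
    [0, 0, -0.17],
    [0, 0, -0.17],
    [0, 0, -0.154],
    [0, 0, 0]
  ],
  "fingers": [60, 60, 60, 60, 60]
}}

```text
clock: 2.75
ee_pos: [0.5465, 0.0053, 0.2408]
tcp_rot: [0.002, 0.029, 1.0, -0.0]
ft_force: [0.7, -1.0, 0.3]
opening: 0.704
gripper_force: 0.0
```

Emit:
{"name": "send_rows", "arguments": {
  "offset": [
    [0, 0, 0],
    [0, 0, 0],
    [0, 0, 0],
    [0, 0, 0],
    [0, 0, 0]
  ],
  "angular": [
    [0, -0.14, 0],
    [0, -0.14, 0],
    [0, -0.14, 0],
    [0, -0.14, 0],
    [0, 0, 0]
  ],
  "fingers": [60, 60, 60, 60, 60]
}}

```text
clock: 3.38
ee_pos: [0.5405, 0.006, 0.2376]
tcp_rot: [0.274, 0.029, 0.961, -0.007]
ft_force: [0.2, -0.7, -0.0]
opening: 0.699
gripper_force: 0.0
```

Run:
```python
from h import *
plan([596,10,232],ori(.56,-1))
p,W=cloud("wrist"); cv2.imwrite("pics/w1.png",p)
find("wrist",["bail_grip","bail_mid","hook_seat","hook_lip","keeper_top"])
m=box(W,[600,-30,160],[740,45,185]); hsv=cv2.cvtColor(p,cv2.COLOR_BGR2HSV)
q=W[m&(hsv[...,1]<60)]
for x in range(610,740,10):
    s=q[(abs(q[:,0]-x)<5)]
    if len(s)>10: print(x,len(s),np.percentile(s,[3,50,97],axis=0).round(0)[:,1:].tolist())
print(bot.get_state()['clock'],bot.get_state()['qpos'],bot.get_state()['ft_force'])
```

```text
cur [540.5   6.  237.6] offset [-43.9   7.2  33.9] turn [ 0.    -0.004 -0.002] after-turn axes offset [-43.7   7.1  34. ]
wrist bail_grip 0.65 [645.   6. 173.]
wrist bail_mid 0.82 [682.   5. 179.]
wrist hook_seat 0.87 [690.  10. 167.]
wrist hook_seat 0.22 [683.  17. 202.]
wrist hook_lip 0.68 [683.  10. 196.]
wrist keeper_top 0.52 [684.  16. 198.]
620 189 [[3.0, 161.0], [8.0, 172.0], [12.0, 181.0]]
630 57 [[3.0, 180.0], [7.0, 181.0], [12.0, 182.0]]
640 52 [[2.0, 181.0], [7.0, 181.0], [11.0, 182.0]]
650 43 [[2.0, 181.0], [7.0, 181.0], [11.0, 182.0]]
660 41 [[2.0, 181.0], [5.0, 181.0], [10.0, 182.0]]
670 43 [[0.0, 181.0], [5.0, 181.0], [9.0, 182.0]]
680 39 [[-0.0, 181.0], [4.0, 181.0], [9.0, 182.0]]
720 35 [[-2.0, 181.0], [2.0, 182.0], [8.0, 183.0]]
730 26 [[-3.0, 181.0], [2.0, 182.0], [6.0, 182.0]]
3.675 [-0.15681838 -0.08282099  1.96843152  0.08258499  0.69780911 -1.71854952] [ 0.57689017 -0.26043987 -0.1926021 ]
```

View pics/w1.png

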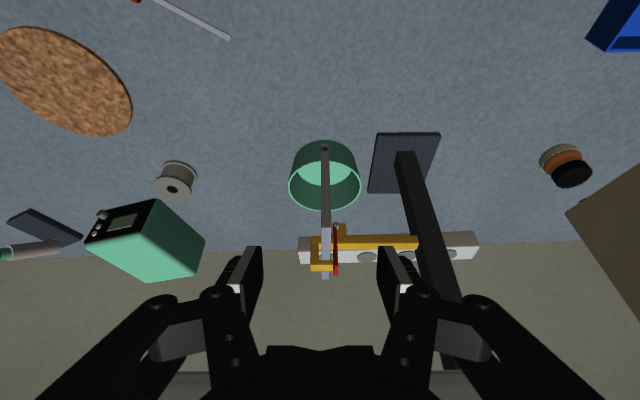

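Emit:
{"name": "send_rows", "arguments": {
  "offset": [
    [-23, 4, 10],
    [-23, 3.5, 20],
    [0, 0, 25],
    [0, 0, 25],
    [0, 0, 10]
  ],
  "angular": [
    [0, 0, 0],
    [0, 0, 0],
    [0, 0, 0],
    [0, 0, 0],
    [0, 0, 0]
  ],
  "fingers": [60, 60, 60, 60, 60]
}}

```text
clock: 4.3
ee_pos: [0.6328, 0.0079, 0.1865]
tcp_rot: [0.275, 0.027, 0.961, -0.008]
ft_force: [0.2, -0.6, 0.7]
opening: 0.7
gripper_force: 0.0
```

Emit:
{"name": "send_rows", "arguments": {
  "offset": [
    [0, 0, 17],
    [0, 0, 17],
    [0, 0, 0],
    [0, 0, 0],
    [0, 0, 0]
  ],
  "angular": [
    [0, 0, 0],
    [0, 0, 0],
    [0, 0, 0],
    [0, 0, 0],
    [0, 0, 0]
  ],
  "fingers": [60, 60, 60, 60, 60]
}}

```text
clock: 4.92
ee_pos: [0.6498, 0.0069, 0.1601]
tcp_rot: [0.277, 0.027, 0.96, -0.008]
ft_force: [-0.4, -0.7, -0.0]
opening: 0.703
gripper_force: 0.0
```

Run:
```python
from h import *
plan([645,7.5,157],ori(.56,-1)); print(bot.get_state()['ft_force'])
p,W=cloud("side"); cv2.imwrite("pics/s2.png",cv2.resize(p[120:280,230:430],(800,640))[:600])
```

```text
cur [649.8   6.9 160.1] offset [5.8 0.3 0. ] turn [0.    0.001 0.   ] after-turn axes offset [5.8 0.3 0. ]
[-0.44205208 -0.67520585 -0.03479181]
```

View pics/s2.png

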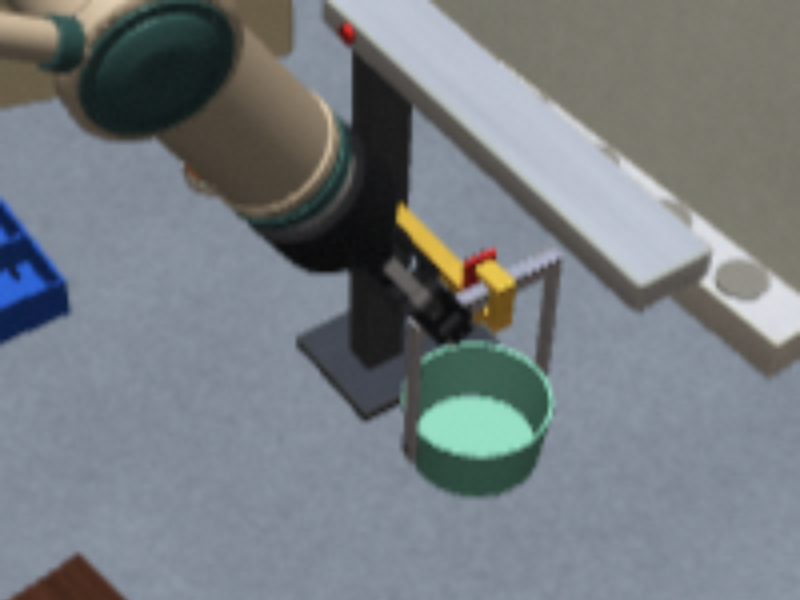

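The side crop shows the fingers straddling the bar at about (440,300), between the near leg and the yellow hook. I'll correct 6 mm along tool x and then close.

Emit:
{"name": "send_rows", "arguments": {
  "offset": [
    [6, 0, 0],
    [0, 0, 0],
    [0, 0, 0],
    [0, 0, 0],
    [0, 0, 0]
  ],
  "angular": [
    [0, 0, 0],
    [0, 0, 0],
    [0, 0, 0],
    [0, 0, 0],
    [0, 0, 0]
  ],
  "fingers": [60, 60, 40, 20, 0],
  "newtons": 70
}}

```text
clock: 5.6
ee_pos: [0.6447, 0.0072, 0.1561]
tcp_rot: [0.276, 0.027, 0.961, -0.008]
ft_force: [-1.5, -0.5, 1.2]
opening: 0.065
gripper_force: 1.5
```

Emit:
{"name": "send_rows", "arguments": {
  "offset": [
    [0, 0, 0],
    [0, 0, 0],
    [0, 0, 0],
    [0, 0, 0],
    [0, 0, 0]
  ],
  "angular": [
    [0, 0, 0],
    [0, 0, 0],
    [0, 0, 0],
    [0, 0, 0],
    [0, 0, 0]
  ],
  "fingers": [0, 0, 0, 0, 0]
}}

```text
clock: 6.22
ee_pos: [0.6446, 0.0073, 0.156]
tcp_rot: [0.276, 0.027, 0.961, -0.008]
ft_force: [-0.1, -0.5, -0.1]
opening: 0.003
gripper_force: 0.1
```

Run:
```python
from h import *
s=bot.get_state(); a,b=cur(); print(s['clock'],a.round(1),s['ft_force'],s['opening']*85.4,s['gripper_force'])
rel=R.from_euler('z',YAW)
for d in ([0,18,0],[0,18,4],[0,18,40],[0,-60,40]): print(d,b.inv().apply(rel.apply(d)).round(1))
p,W=cloud("wrist")
hsv=cv2.cvtColor(p,cv2.COLOR_BGR2HSV)
m=box(W,[600,-60,80],[740,60,200])
red=m&((hsv[...,0]<8)|(hsv[...,0]>172))&(hsv[...,1]>120); yel=m&(abs(hsv[...,0].astype(int)-22)<8)&(hsv[...,1]>120)
for n,k in(("red",red),("yel",yel)):
  q=W[k]; print(n,len(q), len(q) and np.percentile(q,[2,50,98],axis=0).round(0).tolist())
```

```text
6.225 [644.6   7.3 156. ] [-0.11355991 -0.53901358 -0.0615778 ] 0.24248286926782403 0.09434759704163298
[0, 18, 0] [-0. 18.  0.]
[0, 18, 4] [-2.1 18.  -3.4]
[0, 18, 40] [-21.3  18.  -33.9]
[0, -60, 40] [-21.2 -60.  -33.9]
red 91 [[664.0, 15.0, 139.0], [666.0, 17.0, 148.0], [667.0, 18.0, 156.0]]
yel 1409 [[670.0, 20.0, 136.0], [672.0, 38.0, 159.0], [683.0, 59.0, 165.0]]
```

The fingers shut fully, so they missed the bar. I'll look before doing anything else.

Run:
```python
from h import *
p,W=cloud("wrist"); cv2.imwrite("pics/w3.png",p)
hsv=cv2.cvtColor(p,cv2.COLOR_BGR2HSV)
m=box(W,[600,-50,100],[740,60,200])&(hsv[...,1]<60); q=W[m]
for x in range(610,740,10):
    s=q[(abs(q[:,0]-x)<5)]
    if len(s)>10: print(x,len(s),np.percentile(s,[3,50,97],axis=0).round(0)[:,1:].tolist())
p,W=cloud("side"); cv2.imwrite("pics/s3.png",cv2.resize(p[150:270,270:430],(800,600),interpolation=cv2.INTER_CUBIC))
```

```text
610 820 [[-3.0, 185.0], [9.0, 194.0], [22.0, 200.0]]
620 1884 [[1.0, 104.0], [10.0, 155.0], [19.0, 190.0]]
660 42 [[16.0, 138.0], [19.0, 141.0], [21.0, 143.0]]
670 21 [[17.0, 139.0], [20.0, 143.0], [21.0, 144.0]]
```

View pics/w3.png

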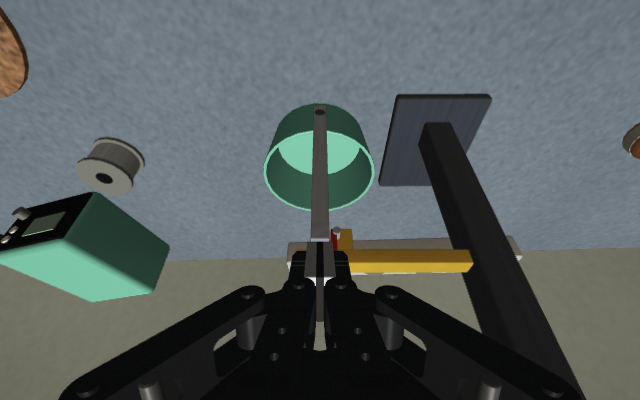

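View pics/s3.png

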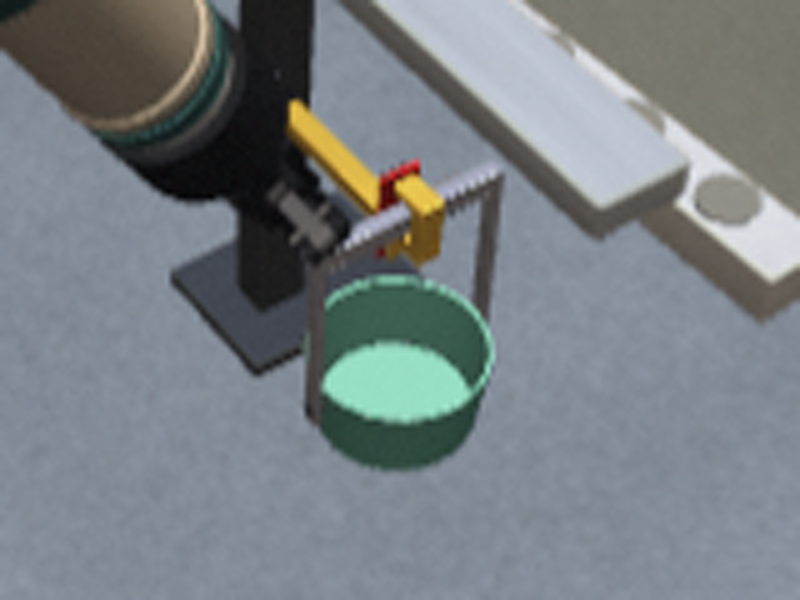

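The side crop shows the bar running clear from (315,265) to (500,175), with the fingers ending at about (340,240). The wrist view shows shut fingers at (320,265) in line with the bar. I'll measure the fingertips and the bar in 3D.

Run:
```python
from h import *
a,b=cur(); print(a)
for cam in("side","scene"):
    p,W=cloud(cam); hsv=cv2.cvtColor(p,cv2.COLOR_BGR2HSV); V=hsv[...,2]
    m=box(W,[590,-40,130],[740,60,240])
    dk=m&(V<60)&(hsv[...,1]<120); q=b.inv().apply(W[dk]-a) if dk.any() else np.zeros((0,3))
    print(cam,"dark in tool",len(q)); 
    if len(q): print(np.percentile(q,[0,5,50,95,100],axis=0).round(0)); i=np.argsort(-q[:,2])[:8]; print(W[dk][i].round(0).tolist())
    gy=m&(V>60)&(hsv[...,1]<60)&(W[...,2]<185); g=W[gy]
    for x in range(610,740,10):
        s=g[(abs(g[:,0]-x)<5)]
        if len(s)>4: print(x,len(s),np.percentile(s,[3,50,97],axis=0).round(0)[:,1:].tolist())
find("side",["bail_mid","bail_grip","pot","hook_seat"])
```

```text
[644.61817424   7.24121307 156.02488549]
side dark in tool 29
[[-13. -26. -93.]
 [-12. -16. -87.]
 [ -4. -11. -79.]
 [ 15.  -3. -28.]
 [ 18.   2. -22.]]
[[618.0, 11.0, 166.0], [617.0, 6.0, 171.0], [621.0, 4.0, 176.0], [617.0, 6.0, 174.0], [618.0, 4.0, 178.0], [619.0, -2.0, 187.0], [626.0, -4.0, 197.0], [618.0, -3.0, 192.0]]
620 39 [[2.0, 132.0], [6.0, 149.0], [14.0, 170.0]]
630 14 [[1.0, 169.0], [4.0, 173.0], [5.0, 178.0]]
640 20 [[2.0, 166.0], [4.0, 177.0], [9.0, 181.0]]
650 20 [[1.0, 170.0], [3.0, 178.0], [11.0, 181.0]]
660 24 [[-0.0, 158.0], [3.0, 177.0], [13.0, 181.0]]
670 14 [[-0.0, 169.0], [3.0, 178.0], [11.0, 183.0]]
690 15 [[-3.0, 163.0], [1.0, 179.0], [54.0, 181.0]]
700 19 [[-3.0, 169.0], [-0.0, 178.0], [8.0, 182.0]]
710 24 [[-4.0, 165.0], [-0.0, 178.0], [7.0, 182.0]]
720 39 [[-6.0, 136.0], [-1.0, 170.0], [6.0, 182.0]]
730 24 [[-4.0, 134.0], [-2.0, 159.0], [6.0, 180.0]]
scene dark in tool 125
[[ -14.  -31. -100.]
 [ -12.  -20.  -93.]
 [  -8.   15.  -81.]
 [   6.   32.  -44.]
 [  10.   40.  -40.]]
[[630.0, 19.0, 193.0], [620.0, 23.0, 190.0], [623.0, 24.0, 192.0], [627.0, 18.0, 195.0], [625.0, 23.0, 194.0], [622.0, 22.0, 193.0], [627.0, 22.0, 197.0], [628.0, 25.0, 197.0]]
620 21 [[14.0, 133.0], [16.0, 156.0], [18.0, 177.0]]
630 12 [[14.0, 168.0], [15.0, 174.0], [18.0, 180.0]]
640 23 [[6.0, 170.0], [13.0, 177.0], [16.0, 181.0]]
650 22 [[5.0, 167.0], [12.0, 177.0], [16.0, 180.0]]
660 6 [[3.0, 171.0], [12.0, 176.0], [15.0, 179.0]]
720 23 [[-1.0, 141.0], [7.0, 177.0], [10.0, 181.0]]
730 21 [[1.0, 131.0], [8.0, 159.0], [10.0, 180.0]]
side bail_mid 0.75 [675.   6. 171.]
side bail_grip 0.59 [637.   8. 169.]
side pot 0.73 [671.   7.  26.]
side hook_seat 0.79 [671.   3. 162.]
side hook_seat 0.54 [ 455. -160.    2.]
```

Run:
```python
from h import *
a,b=cur(); s=bot.get_state(); print(s['qpos'].round(3) if hasattr(s['qpos'],'round') else s['qpos'])
p,W=cloud("wrist"); 
for (u,v) in [(312,262),(326,262),(300,262),(335,262),(320,250),(320,243),(313,243),(320,270),(320,300),(300,285),(340,285),(320,235),(320,200),(320,120),(335,240),(345,240),(380,262)]:
    print((u,v),p[v,u],W[v,u].round(0),"tool",b.inv().apply(W[v,u]-a).round(0))
cv2.imwrite("pics/w4.png",cv2.resize(p[200:340,220:420],(800,560),interpolation=cv2.INTER_CUBIC))
```

```text
[-0.116  0.157  1.951  0.069  0.476 -1.682]
(312, 262) [51 53 54] [606.   7. 198.] tool [ 11.  -3. -56.]
(326, 262) [50 53 54] [606.  13. 198.] tool [ 11.   3. -56.]
(300, 262) [11  9  9] [614.   0. 193.] tool [  6.  -9. -48.]
(335, 262) [10 10  8] [614.  17. 194.] tool [  7.   8. -49.]
(320, 250) [ 9 10 10] [612.  10. 188.] tool [ 11.   1. -44.]
(320, 243) [7 7 7] [617.  10. 181.] tool [ 10.   1. -36.]
(313, 243) [51 53 54] [617.   6. 181.] tool [ 10.  -3. -36.]
(320, 270) [8 8 7] [603.  10. 203.] tool [ 10.   1. -62.]
(320, 300) [49 51 54] [609.  10. 214.] tool [ -1.   1. -68.]
(300, 285) [24 23 22] [592.   4. 215.] tool [ 13.  -7. -78.]
(340, 285) [33 33 33] [593.  18. 215.] tool [ 13.   8. -77.]
(320, 235) [68 71 74] [619.  10. 175.] tool [ 12.   1. -30.]
(320, 200) [69 69 74] [619.  10. 150.] tool [25.  1. -9.]
(320, 120) [68 69 73] [620.  10.  69.] tool [67.  1. 60.]
(335, 240) [10 11 77] [666.  18. 148.] tool [-13.  12.  18.]
(345, 240) [ 24  77 106] [672.  25. 144.] tool [-16.  19.  24.]
(380, 262) [ 38 117 149] [672.  48. 163.] tool [-25.  42.   7.]
```

View pics/w4.png

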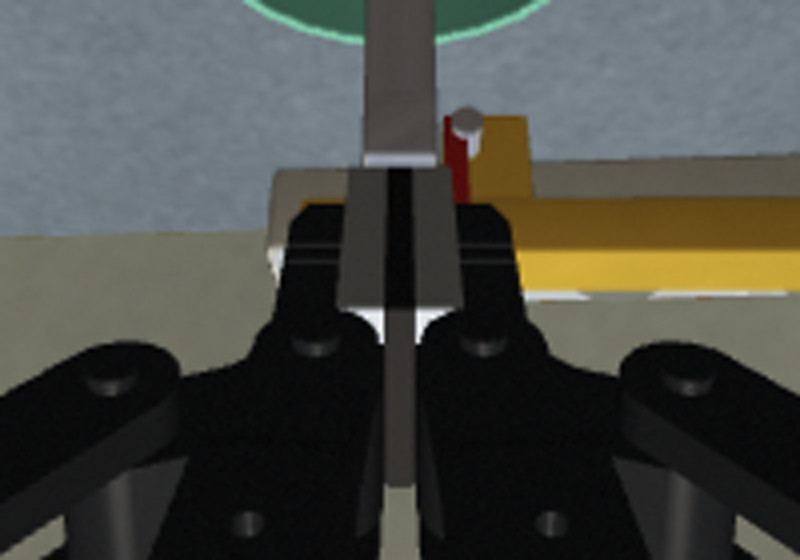

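The wrist crop shows the shut pads at (320,242 to 277). In tool axes their tips sit about 35 mm behind the reported TCP, and the side camera agrees. The real fingers are therefore that much shorter than the reported TCP suggests, so I'll use the measured pads: open, go 31 mm further along tool z, then close.

Emit:
{"name": "send_rows", "arguments": {
  "offset": [
    [0, 0, -5],
    [0, 0, 0],
    [0, 0, 0],
    [0, 0, 0],
    [0, 0, 6]
  ],
  "angular": [
    [0, 0, 0],
    [0, 0, 0],
    [0, 0, 0],
    [0, 0, 0],
    [0, 0, 0]
  ],
  "fingers": [60, 60, 60, 60, 60]
}}

```text
clock: 7.35
ee_pos: [0.6454, 0.0071, 0.1555]
tcp_rot: [0.277, 0.027, 0.961, -0.008]
ft_force: [0.8, 0.1, 0.4]
opening: 0.7
gripper_force: 0.0
```

Emit:
{"name": "send_rows", "arguments": {
  "offset": [
    [0, 0, 15],
    [0, 0, 15],
    [0, 0, 0],
    [0, 0, 0],
    [0, 0, 0]
  ],
  "angular": [
    [0, 0, 0],
    [0, 0, 0],
    [0, 0, 0],
    [0, 0, 0],
    [0, 0, 0]
  ],
  "fingers": [60, 60, 60, 60, 60]
}}

```text
clock: 7.98
ee_pos: [0.6612, 0.0063, 0.1301]
tcp_rot: [0.277, 0.027, 0.961, -0.008]
ft_force: [0.6, 0.2, 0.9]
opening: 0.702
gripper_force: 0.0
```

Run:
```python
from h import *
a,b=cur(); s=bot.get_state(); print(s['clock'],a,s['ft_force'],s['opening'])
p,W=cloud("wrist"); q=b.inv().apply((W-a).reshape(-1,3)).reshape(W.shape)
cv2.imwrite("pics/w5.png",cv2.resize(p[180:340,200:440],(780,520),interpolation=cv2.INTER_CUBIC))
m=box(W,[600,-10,100],[740,30,190]); k=q[m]; hsv=cv2.cvtColor(p,cv2.COLOR_BGR2HSV)[m]
k=k[(hsv[:,1]<60)&(hsv[:,2]>80)]
# bar-top points in tool axes
g=W[m][(hsv[:,1]<60)&(hsv[:,2]>80)]
for x in range(610,740,10):
    t=abs(g[:,0]-x)<5
    if t.sum()>4: print(x,t.sum(),np.median(g[t],0).round(0),np.median(k[t],0).round(0))
```

```text
7.975 [661.18218289   6.28898655 130.11815236] [0.64423875 0.15435097 0.92392085] 0.701933311285488
620 248 [620.   9. 178.] [ 10.   1. -62.]
630 211 [630.   8. 178.] [  1.   0. -57.]
640 168 [640.   8. 178.] [ -7.   0. -52.]
650 153 [650.   7. 178.] [-16.   0. -47.]
660 147 [660.   7. 178.] [-24.   0. -41.]
670 131 [669.   7. 178.] [-32.   1. -36.]
680 107 [680.   5. 178.] [-42.  -0. -31.]
690 38 [687.   5. 178.] [-48.   0. -27.]
```

View pics/w5.png

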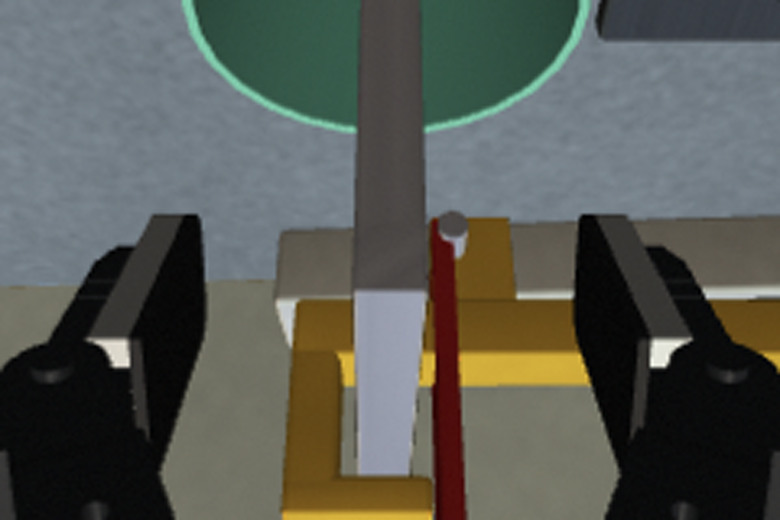

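The wrist crop shows the bar at (390,300 to 470) centred between the pads, whose tips reach past the bar's top near edge. Closing.

Emit:
{"name": "send_rows", "arguments": {
  "offset": [
    [0, 0, 0],
    [0, 0, 0],
    [0, 0, 0],
    [0, 0, 0],
    [0, 0, 0]
  ],
  "angular": [
    [0, 0, 0],
    [0, 0, 0],
    [0, 0, 0],
    [0, 0, 0],
    [0, 0, 0]
  ],
  "fingers": [40, 20, 0, 0, 0],
  "newtons": 70
}}

```text
clock: 8.65
ee_pos: [0.6611, 0.0062, 0.13]
tcp_rot: [0.277, 0.027, 0.961, -0.008]
ft_force: [-0.8, 0.3, 2.1]
opening: 0.099
gripper_force: 69.3
```

Emit:
{"name": "send_rows", "arguments": {
  "offset": [
    [0, 0, 0],
    [0, 0, 0],
    [0, 0, 0],
    [0, 0, 0],
    [0, 0, 0]
  ],
  "angular": [
    [0, 0, 0],
    [0, 0, 0],
    [0, 0, 0],
    [0, 0, 0],
    [0, 0, 0]
  ],
  "fingers": [0, 0, 0, 0, 0]
}}

```text
clock: 9.28
ee_pos: [0.6612, 0.0063, 0.13]
tcp_rot: [0.276, 0.027, 0.961, -0.008]
ft_force: [-2.1, -1.0, 4.1]
opening: 0.105
gripper_force: 69.6
```

Emit:
{"name": "send_rows", "arguments": {
  "offset": [
    [-1.5, 0, -2.5],
    [0, 0, 0],
    [0, 4, 0],
    [0, 5, 0],
    [0, 5, 0]
  ],
  "angular": [
    [0, 0, 0],
    [0, 0, 0],
    [0, 0, 0],
    [0, 0, 0],
    [0, 0, 0]
  ],
  "fingers": [0, 0, 0, 0, 0]
}}

```text
clock: 9.9
ee_pos: [0.6611, 0.0197, 0.1319]
tcp_rot: [0.275, 0.027, 0.961, -0.008]
ft_force: [-0.5, -7.2, -2.4]
opening: 0.101
gripper_force: 69.0
```

Emit:
{"name": "send_rows", "arguments": {
  "offset": [
    [0, 5, 0],
    [0, 0, 0],
    [0, 0, 0],
    [0, 0, 0],
    [0, 0, 0]
  ],
  "angular": [
    [0, 0, 0],
    [0, 0, 0],
    [0, 0, 0],
    [0, 0, 0],
    [0, 0, 0]
  ],
  "fingers": [0, 0, 0, 0, 0]
}}

```text
clock: 10.52
ee_pos: [0.6617, 0.0242, 0.1324]
tcp_rot: [0.276, 0.027, 0.961, -0.009]
ft_force: [-1.9, -7.0, -0.6]
opening: 0.099
gripper_force: 69.4
```

Run:
```python
from h import *
a,b=cur(); s=bot.get_state(); rel=R.from_euler('z',YAW).inv()
print(s['clock'],a,"moved stand axes",rel.apply(a-[661.2,6.3,130]).round(1),s['ft_force'],s['opening'],s['gripper_force'])
p,W=cloud("wrist")
cv2.imwrite("pics/w6.png",cv2.resize(p[180:340,200:440],(780,520),interpolation=cv2.INTER_CUBIC))
hsv=cv2.cvtColor(p,cv2.COLOR_BGR2HSV); m=box(W,[625,-40,160],[740,60,210])
red=m&((hsv[...,0]<8)|(hsv[...,0]>172))&(hsv[...,1]>120); yel=m&(abs(hsv[...,0].astype(int)-22)<8)&(hsv[...,1]>120)
gr=m&(hsv[...,1]<60)&(hsv[...,2]>80)
for n,k in(("red",red),("yel",yel),("bar",gr)):
  q=rel.apply(W[k]-[672,6,165]); print(n,len(q), len(q) and np.percentile(q,[2,50,98],axis=0).round(0).tolist())
```

```text
10.525 [661.67322147  24.19377983 132.44298783] moved stand axes [-0.5 17.9  2.4] [-1.85728782 -7.01338254 -0.56006189] 0.09947919486785371 69.37275409698486
red 5 [[-34.0, 23.0, 21.0], [-33.0, 23.0, 22.0], [-33.0, 23.0, 22.0]]
yel 276 [[-25.0, -17.0, -5.0], [-2.0, 41.0, -2.0], [3.0, 54.0, 7.0]]
bar 1148 [[-47.0, 13.0, 15.0], [-12.0, 18.0, 15.0], [53.0, 22.0, 16.0]]
```

View pics/w6.png

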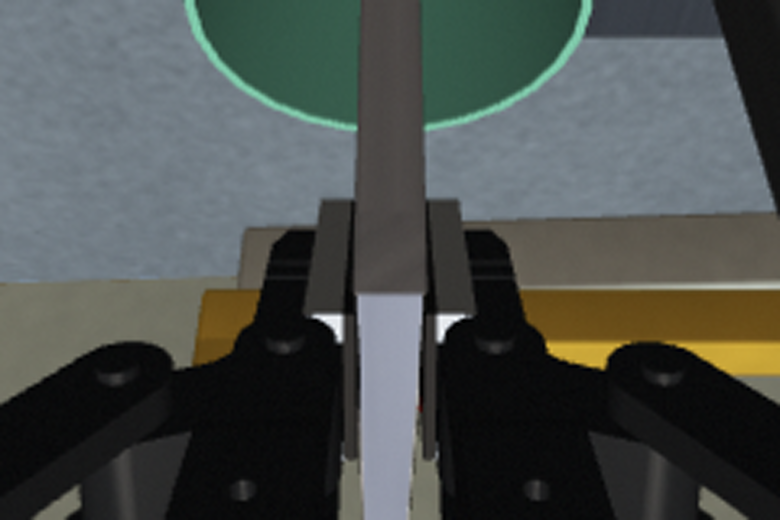

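The bar is gripped, level and about 18 mm to +y, with the red keeper pressed open beside it at about (420,405). Now I'll lift about 38 mm and carry it to -y.

Emit:
{"name": "send_rows", "arguments": {
  "offset": [
    [-4, 0, -6.4],
    [-5.3, 0, -8.5],
    [-5.3, 0, -8.5],
    [-5.3, 0, -8.5],
    [0, 0, 0]
  ],
  "angular": [
    [0, 0, 0],
    [0, 0, 0],
    [0, 0, 0],
    [0, 0, 0],
    [0, 0, 0]
  ],
  "fingers": [0, 0, 0, 0, 0]
}}

```text
clock: 11.2
ee_pos: [0.663, 0.0258, 0.172]
tcp_rot: [0.278, 0.027, 0.96, -0.008]
ft_force: [0.2, 0.2, -2.0]
opening: 0.106
gripper_force: 69.0
```

Run:
```python
from h import *
a,b=cur(); s=bot.get_state(); rel=R.from_euler('z',YAW).inv()
print(s['clock'],a,"moved stand axes",rel.apply(a-[661.2,6.3,130]).round(1),s['ft_force'],s['gripper_force'])
p,W=cloud("side"); hsv=cv2.cvtColor(p,cv2.COLOR_BGR2HSV); m=box(W,[600,-60,120],[740,70,240])
red=m&((hsv[...,0]<8)|(hsv[...,0]>172))&(hsv[...,1]>120); gr=m&(hsv[...,1]<60)&(hsv[...,2]>80)
for n,k in(("red",red),("bar",gr)):
  q=rel.apply(W[k]-[672,6,165]); print(n,len(q), len(q) and np.percentile(q,[2,50,98],axis=0).round(0).tolist())
```

```text
11.2 [663.01620275  25.8213904  172.04976064] moved stand axes [ 0.7 19.6 42. ] [ 0.2403223   0.18841819 -1.98202234] 69.04996275901794
red 55 [[-9.0, 7.0, -21.0], [-5.0, 9.0, 12.0], [14.0, 12.0, 31.0]]
bar 126 [[-54.0, 13.0, -25.0], [6.0, 18.0, 55.0], [57.0, 25.0, 59.0]]
```

The keeper has snapped shut (its face is at y +8 and its top at 31 mm) and the bar is 42 mm up. Carrying it over the nose.

Emit:
{"name": "send_rows", "arguments": {
  "offset": [
    [0, -10, 0],
    [0, -20, 0],
    [0, -25, 0],
    [0, -25, 0],
    [0, -20, 0]
  ],
  "angular": [
    [0, 0, 0],
    [0, 0, 0],
    [0, 0, 0],
    [0, 0, 0],
    [0, 0, 0]
  ],
  "fingers": [0, 0, 0, 0, 0]
}}

```text
clock: 11.88
ee_pos: [0.6559, -0.0751, 0.1696]
tcp_rot: [0.276, 0.027, 0.961, -0.008]
ft_force: [-0.8, -0.2, -1.7]
opening: 0.103
gripper_force: 69.0
```

Run:
```python
from h import *
a,b=cur(); s=bot.get_state(); rel=R.from_euler('z',YAW)
print(s['clock'],a,s['ft_force'],s['gripper_force'])
p,W=cloud("side"); hsv=cv2.cvtColor(p,cv2.COLOR_BGR2HSV)
m=box(W,[600,-160,40],[740,0,130])&(abs(hsv[...,0].astype(int)-75)<15)&(hsv[...,1]>60)
q=W[m]; print("pot",len(q),np.percentile(q,[1,99],axis=0).round(0))
find("side",["pot","bail_mid"])
pot=a+b.apply([0,0,-50])+rel.apply([38,0,-147]); print("pot est",pot.round(1))
d=np.array([550,-304,0])-pot; d[2]=0; print("to mat horizontally",d.round(1),b.inv().apply(d).round(1),"down 1mm",b.inv().apply([0,0,-1]).round(3))
```

```text
11.875 [655.90413123 -75.09870213 169.64020139] [-0.78010488 -0.19461635 -1.6628686 ] 69.02922749519348
pot 1191 [[ 620. -124.   65.]
 [ 714.  -29.  116.]]
side pot 0.61 [664. -77.  69.]
side pot 0.28 [670. -72. 211.]
side bail_mid 0.64 [671. -74. 212.]
pot est [667.4 -75.8  65. ]
to mat horizontally [-117.4 -228.2    0. ] [  88.3 -234.5  -55.3] down 1mm [ 0.53  -0.     0.848]
```

Emit:
{"name": "send_rows", "arguments": {
  "offset": [
    [5, -14, -3.3],
    [10.6, -28, -6.6],
    [12.4, -33, -7.7],
    [12.4, -33, -7.7],
    [12.4, -33, -7.7]
  ],
  "angular": [
    [0, 0, 0],
    [0, 0, 0],
    [0, 0, 0],
    [0, 0, 0],
    [0, 0, 0]
  ],
  "fingers": [0, 0, 0, 0, 0]
}}

```text
clock: 12.65
ee_pos: [0.5857, -0.2115, 0.1699]
tcp_rot: [0.276, 0.027, 0.961, -0.008]
ft_force: [0.1, -0.9, -1.7]
opening: 0.099
gripper_force: 69.1
```

Emit:
{"name": "send_rows", "arguments": {
  "offset": [
    [12.4, -33, -7.7],
    [11, -29, -7],
    [8, -20, -5],
    [4, -11.5, -2.6],
    [0, 0, 0]
  ],
  "angular": [
    [0, 0, 0],
    [0, 0, 0],
    [0, 0, 0],
    [0, 0, 0],
    [0, 0, 0]
  ],
  "fingers": [0, 0, 0, 0, 0]
}}

```text
clock: 13.28
ee_pos: [0.5443, -0.2994, 0.1756]
tcp_rot: [0.27, 0.032, 0.962, -0.01]
ft_force: [-0.4, 0.0, -1.7]
opening: 0.098
gripper_force: 69.0
```

Run:
```python
from h import *
a,b=cur(); s=bot.get_state(); rel=R.from_euler('z',YAW)
print(s['clock'],a,s['ft_force'],s['gripper_force'])
for cam in("side","scene"):
    p,W=cloud(cam); hsv=cv2.cvtColor(p,cv2.COLOR_BGR2HSV)
    m=box(W,[450,-400,40],[650,-200,130])&(abs(hsv[...,0].astype(int)-75)<15)&(hsv[...,1]>60)
    q=W[m]
    if len(q): print("pot",len(q),np.percentile(q,[1,99],axis=0).round(0))
    rim=q[q[:,2]>np.percentile(q[:,2],97)-6] if len(q) else q
    if len(rim)>5: print("rim circle",cv2.minEnclosingCircle(rim[:,:2].astype(np.float32)),rim[:,2].min())
find("side",["pot","bail_mid","mat"])
pot=a+b.apply([0,0,-50])+rel.apply([38,0,-147]); print("pot est",pot.round(1),b.as_matrix().round(3).tolist())
```

```text
13.275 [ 544.34187117 -299.41641118  175.63500873] [-0.40634619  0.03953151 -1.70477976] 69.04769539833069
pot 1291 [[ 507. -347.   70.]
 [ 602. -259.  122.]]
rim circle ((553.8036499023438, -299.1089172363281), 51.98086166381836) 114.70543387323717
pot 879 [[ 509. -345.   69.]
 [ 600. -247.  123.]]
rim circle ((553.5595703125, -295.2392883300781), 51.954402923583984) 115.10191018164973
side pot 0.71 [ 549. -302.   73.]
side pot 0.25 [673.   4. 162.]
side bail_mid 0.97 [ 557. -300.  217.]
side mat 0.72 [701. 361.  -1.]
side mat 0.59 [ 555. -308.    0.]
pot est [ 556.3 -299.7   71.3] [[-0.852, 0.066, 0.519], [0.055, 0.998, -0.037], [-0.52, -0.003, -0.854]]
```

Run:
```python
from h import *
a,b=cur(); plan(a+[-4,-4,-56],ori(.56,-1))
```

```text
cur [ 543.9 -298.2  174.9] offset [32.3 -4.2 45.9] turn [-0.006 -0.014 -0.006] after-turn axes offset [32.9 -4.2 45.4]
```

Emit:
{"name": "send_rows", "arguments": {
  "offset": [
    [5, -1, 7],
    [9, -1, 12.5],
    [9, -1, 12.5],
    [6, -1, 9],
    [3.3, 0, 4.9]
  ],
  "angular": [
    [0, -0.007, 0],
    [-0.006, -0.007, -0.006],
    [0, 0, 0],
    [0, 0, 0],
    [0, 0, 0]
  ],
  "fingers": [0, 0, 0, 0, 0]
}}

```text
clock: 14.15
ee_pos: [0.5512, -0.2947, 0.1305]
tcp_rot: [0.259, 0.039, 0.965, -0.014]
ft_force: [0.3, -0.4, -1.4]
opening: 0.101
gripper_force: 69.0
```

Run:
```python
from h import *
a,b=cur(); s=bot.get_state()
print(s['clock'],a,s['ft_force'],s['gripper_force'])
for cam in("side","scene"):
    p,W=cloud(cam); hsv=cv2.cvtColor(p,cv2.COLOR_BGR2HSV)
    m=box(W,[450,-400,10],[650,-200,90])&(abs(hsv[...,0].astype(int)-75)<15)&(hsv[...,1]>60)
    q=W[m]
    print("pot",len(q),np.percentile(q,[1,99],axis=0).round(0))
    rim=q[q[:,2]>np.percentile(q[:,2],97)-6]
    print("rim circle",cv2.minEnclosingCircle(rim[:,:2].astype(np.float32)))
    A=np.c_[rim[:,:2]-rim[:,:2].mean(0),np.ones(len(rim))]; print("rim tilt",np.linalg.lstsq(A,rim[:,2],rcond=None)[0])
plan(a,ori(.56,-1))
```

```text
14.15 [ 551.17707207 -294.6507268   130.51525026] [ 0.31656233 -0.35607408 -1.39915699] 69.00927186012268
pot 1209 [[ 513. -343.   24.]
 [ 607. -254.   78.]]
rim circle ((559.5149536132812, -295.63690185546875), 51.025604248046875)
rim tilt [-3.24873379e-02 -7.23248714e-03  7.40227770e+01]
pot 830 [[ 515. -342.   23.]
 [ 606. -244.   78.]]
rim circle ((560.9324340820312, -291.45556640625), 52.42695617675781)
rim tilt [-1.67712075e-02 -1.06499191e-03  7.34249011e+01]
cur [ 551.1 -294.6  130.7] offset [ 0.1 -0.1  0.2] turn [-0.018 -0.036 -0.018] after-turn axes offset [ 0.1 -0.1  0.2]
```

Run:
```python
from h import *
s=bot.get_state(); print(np.round(s['qpos'],3))
```

```text
[-0.818  0.198  1.951  0.569  0.666 -2.704]
```

Joint 6 is at its limit (-2.70), so the arm can't hold the tilt. I'll yaw the held pot about -0.45 rad around the vertical, still above the mat, to free the joint.

```bash
cat >> h.py <<'E'
from scipy.spatial.transform import Slerp
def rows(p,r,n):
    a,b=cur(); S=Slerp([0,1],R.concatenate([b,r])); P=a; B=b
    for i in range(1,n+1):
        Q=a+(np.array(p)-a)*i/n; C=S(i/n)
        print(B.inv().apply(Q-P).round(1).tolist(),(B.inv()*C).as_rotvec().round(3).tolist()); P,B=Q,C
E
python3 - <<'E'
from h import *
a,b=cur(); o=ori(.56,-1)
# pot centre relative to ee for the nominal (level) pose
loc=o.apply([0,0,-50])+R.from_euler('z',YAW).apply([38,0,-147])
act=b.apply(o.inv().apply(loc)); print("pot by model",(a+act).round(1))
o2=ori(.56,-1,YAW-.45); l2=o2.apply(o.inv().apply(loc))
tgt=np.array([550,-304,23.])-l2; tgt[2]=a[2]+3; print(tgt.round(1)); rows(tgt,o2,5)
E
```

```text
pot by model [ 558.7 -295.8   25.8]
[ 540.  -298.4  133.7]
[1.6, -1.0, -1.6] [0.043, -0.007, 0.073]
[1.5, -1.1, -1.6] [0.043, -0.007, 0.073]
[1.4, -1.3, -1.5] [0.043, -0.007, 0.073]
[1.3, -1.5, -1.5] [0.043, -0.007, 0.073]
[1.1, -1.6, -1.4] [0.043, -0.007, 0.073]
```

Emit:
{"name": "send_rows", "arguments": {
  "offset": [
    [1.6, -1, -1.6],
    [1.5, -1.1, -1.6],
    [1.4, -1.3, -1.5],
    [1.3, -1.5, -1.5],
    [1.1, -1.6, -1.4]
  ],
  "angular": [
    [0.043, -0.007, 0.073],
    [0.043, -0.007, 0.073],
    [0.043, -0.007, 0.073],
    [0.043, -0.007, 0.073],
    [0.043, -0.007, 0.073]
  ],
  "fingers": [0, 0, 0, 0, 0]
}}

```text
clock: 14.88
ee_pos: [0.5399, -0.2989, 0.1351]
tcp_rot: [0.269, 0.242, 0.93, -0.07]
ft_force: [-0.6, -0.1, -2.2]
opening: 0.104
gripper_force: 69.0
```

```bash
cat >> h.py <<'E'
def pot():
    for cam in("side","scene"):
        p,W=cloud(cam); hsv=cv2.cvtColor(p,cv2.COLOR_BGR2HSV)
        m=box(W,[450,-400,3],[650,-200,95])&(abs(hsv[...,0].astype(int)-75)<15)&(hsv[...,1]>60)
        q=W[m]; rim=q[q[:,2]>np.percentile(q[:,2],97)-6]
        A=np.c_[rim[:,:2]-rim[:,:2].mean(0),np.ones(len(rim))]
        print("pot",np.percentile(q,[1,99],axis=0).round(0).tolist(),"rim",np.round(cv2.minEnclosingCircle(rim[:,:2].astype(np.float32))[0],0),"tilt",np.linalg.lstsq(A,rim[:,2],rcond=None)[0].round(3))
E
python3 - <<'E'
from h import *
a,b=cur(); s=bot.get_state()
print(s['clock'],a,s['ft_force'],s['gripper_force'],np.round(s['qpos'],3))
plan(a,ori(.56,-1,YAW-.45)); pot(); print(b.inv().apply([0,0,-10]))
E
```

```text
14.875 [ 539.92577733 -298.86568722  135.08645046] [-0.57649862 -0.12754589 -2.15626027] 69.01154637336731 [-0.675  0.141  2.038  0.219  0.413 -1.913]
cur [ 539.9 -298.9  135.1] offset [0. 0. 0.] turn [-0.002  0.004 -0.001] after-turn axes offset [0. 0. 0.]
pot [[503.0, -352.0, 30.0], [596.0, -263.0, 81.0]] rim [ 551. -305.] tilt [-3.0000e-03 -2.4000e-02  7.8043e+01]
pot [[505.0, -350.0, 29.0], [594.0, -251.0, 82.0]] rim [ 550. -301.] tilt [-1.600e-02  7.000e-03  7.842e+01]
[5.34252583e+00 8.11761882e-03 8.45324505e+00]
```

Emit:
{"name": "send_rows", "arguments": {
  "offset": [
    [3, 0, 4.7],
    [3.3, 0, 5.2],
    [2.4, 0, 3.8],
    [2, 0, 3.2],
    [0, 0, 0]
  ],
  "angular": [
    [0, 0, 0],
    [0, 0, 0],
    [0, 0, 0],
    [0, 0, 0],
    [0, 0, 0]
  ],
  "fingers": [0, 0, 0, 0, 0]
}}

```text
clock: 15.6
ee_pos: [0.5397, -0.2988, 0.114]
tcp_rot: [0.268, 0.24, 0.93, -0.07]
ft_force: [0.3, 0.3, -1.3]
opening: 0.106
gripper_force: 69.0
```

Emit:
{"name": "send_rows", "arguments": {
  "offset": [
    [0.5, 0, 0.8],
    [0.5, 0, 0.8],
    [0, 0, 0],
    [0, 0, 0],
    [0, 0, 0]
  ],
  "angular": [
    [0, 0, 0],
    [0, 0, 0],
    [0, 0, 0],
    [0, 0, 0],
    [0, 0, 0]
  ],
  "fingers": [0, 0, 0, 0, 0]
}}

```text
clock: 16.23
ee_pos: [0.5401, -0.2989, 0.1129]
tcp_rot: [0.269, 0.24, 0.93, -0.07]
ft_force: [-0.1, -0.4, -1.3]
opening: 0.103
gripper_force: 69.0
```

Run:
```python
from h import *
a,b=cur(); s=bot.get_state()
print(s['clock'],a,s['ft_force'],s['moment'],np.round(s['qpos'],3))
plan(a,ori(.56,-1,YAW-.45)); pot()
```

```text
16.225 [ 540.08237669 -298.91272564  112.88108912] [-0.06565772 -0.36635457 -1.28577383] [0.21890068 0.39488524 0.02124917] [-0.676  0.172  2.071  0.26   0.353 -1.96 ]
cur [ 540.1 -298.9  112.9] offset [0. 0. 0.] turn [-0.001  0.003  0.002] after-turn axes offset [0. 0. 0.]
pot [[503.0, -352.0, 8.0], [596.0, -263.0, 59.0]] rim [ 549. -305.] tilt [-7.0000e-03 -1.0000e-03  5.6028e+01]
pot [[505.0, -350.0, 7.0], [595.0, -252.0, 60.0]] rim [ 548. -301.] tilt [-1.1000e-02 -2.0000e-03  5.6077e+01]
```

Emit:
{"name": "send_rows", "arguments": {
  "offset": [
    [0.5, 0, 0.8],
    [0, 0, 0],
    [0.3, 0, 0.4],
    [0, 0, 0],
    [0, 0, 0]
  ],
  "angular": [
    [0, 0, 0],
    [0, 0, 0],
    [0, 0, 0],
    [0, 0, 0],
    [0, 0, 0]
  ],
  "fingers": [0, 0, 0, 0, 0]
}}

```text
clock: 16.95
ee_pos: [0.54, -0.2989, 0.1113]
tcp_rot: [0.269, 0.24, 0.93, -0.07]
ft_force: [0.2, 0.9, -0.7]
opening: 0.101
gripper_force: 69.0
```

Emit:
{"name": "send_rows", "arguments": {
  "offset": [
    [0.3, 0, 0.4],
    [0, 0, 0],
    [0.3, 0, 0.4],
    [0, 0, 0],
    [0, 0, 0]
  ],
  "angular": [
    [0, 0, 0],
    [0, 0, 0],
    [0, 0, 0],
    [0, 0, 0],
    [0, 0, 0]
  ],
  "fingers": [0, 0, 0, 0, 0]
}}

```text
clock: 17.58
ee_pos: [0.5402, -0.2991, 0.1112]
tcp_rot: [0.269, 0.24, 0.93, -0.071]
ft_force: [-3.6, 1.7, 4.2]
opening: 0.101
gripper_force: 70.3
```

Contact is felt: fz went from -1.3 to +4.2 N. Releasing.

Emit:
{"name": "send_rows", "arguments": {
  "offset": [
    [0, 0, 0],
    [0, 0, 0],
    [0, 0, 0],
    [0, 0, 0],
    [0, 0, 0]
  ],
  "angular": [
    [0, 0, 0],
    [0, 0, 0],
    [0, 0, 0],
    [0, 0, 0],
    [0, 0, 0]
  ],
  "fingers": [11, 14, 20, 30, 45],
  "newtons": 20
}}

```text
clock: 18.2
ee_pos: [0.5399, -0.2988, 0.1103]
tcp_rot: [0.269, 0.24, 0.93, -0.07]
ft_force: [0.0, 0.4, 0.8]
opening: 0.521
gripper_force: 0.0
```

Run:
```python
from h import *
a,b=cur(); s=bot.get_state()
print(s['clock'],a,s['ft_force'],s['opening'])
pot()
```

```text
18.2 [ 539.93195508 -298.83553782  110.25817866] [0.0252804  0.40399534 0.78170345] 0.5210274438600443
pot [[503.0, -352.0, 6.0], [596.0, -267.0, 57.0]] rim [ 550. -305.] tilt [-4.0000e-03 -1.0000e-02  5.4344e+01]
pot [[506.0, -351.0, 5.0], [595.0, -253.0, 59.0]] rim [ 551. -302.] tilt [6.0000e-03 7.0000e-03 5.4874e+01]
```

Standing level on the mat. I'll retreat along tool -z.

Emit:
{"name": "send_rows", "arguments": {
  "offset": [
    [0, 0, -8],
    [0, 0, -20],
    [0, 0, -30],
    [0, 0, -35],
    [0, 0, -30]
  ],
  "angular": [
    [0, 0, 0],
    [0, 0, 0],
    [0, 0, 0],
    [0, 0, 0],
    [0, 0, 0]
  ],
  "fingers": [45, 45, 45, 45, 45]
}}

```text
clock: 18.92
ee_pos: [0.4819, -0.2665, 0.2159]
tcp_rot: [0.269, 0.24, 0.93, -0.071]
ft_force: [0.2, -0.7, 0.6]
opening: 0.528
gripper_force: 0.0
```

Emit:
{"name": "send_rows", "arguments": {
  "offset": [
    [0, 0, -20],
    [0, 0, -10],
    [0, 0, 0],
    [0, 0, 0],
    [0, 0, 0]
  ],
  "angular": [
    [0, 0, 0],
    [0, 0, 0],
    [0, 0, 0],
    [0, 0, 0],
    [0, 0, 0]
  ],
  "fingers": [45, 45, 45, 45, 45]
}}

```text
clock: 19.55
ee_pos: [0.4685, -0.2589, 0.2386]
tcp_rot: [0.268, 0.24, 0.93, -0.07]
ft_force: [0.9, -0.8, 0.4]
opening: 0.527
gripper_force: 0.0
```

Run:
```python
from h import *
a,b=cur(); s=bot.get_state()
print(s['clock'],a,s['ft_force'],s['opening'])
pot(); p,_=bot.get_image("side"); cv2.imwrite("pics/end.png",p)
find("side",["spool","flux_jar","screwdriver","pot"])
```

```text
19.55 [ 468.49157522 -258.93463647  238.5777557 ] [ 0.86256683 -0.79196412  0.41226553] 0.526742351600781
pot [[503.0, -352.0, 6.0], [596.0, -259.0, 57.0]] rim [ 550. -305.] tilt [-5.0000e-03 -1.3000e-02  5.3846e+01]
pot [[506.0, -350.0, 5.0], [595.0, -252.0, 60.0]] rim [ 551. -300.] tilt [0.0000e+00 6.0000e-03 5.5415e+01]
side spool 0.66 [ 704. -229.    1.]
side flux_jar 0.83 [700. 359.   1.]
side screwdriver 0.91 [ 452. -159.    0.]
side screwdriver 0.43 [702. 359.  -1.]
side pot 0.89 [ 550. -301.    7.]
```

View pics/end.png

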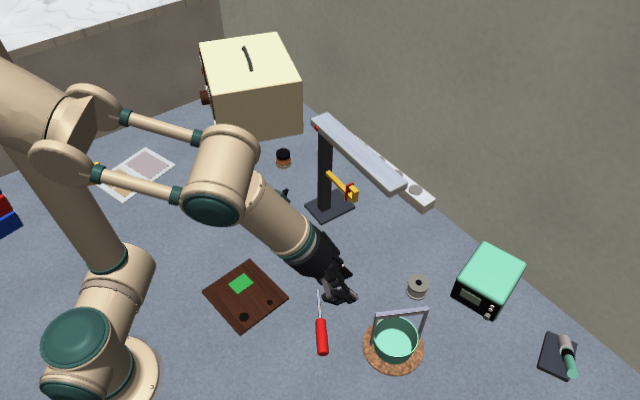

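The final view shows the pot upright on the mat at (395,340) and the gripper clear at (335,285). The keeper is shut on the empty hook at (350,190), and the spool, jar and screwdriver haven't moved.

```bash
python3 -c "
from plant import bot
print(bot.finish_job())"
```

```text
the job is handed in; nothing more can be done
None
```

The pot stands upright and centred on the cork mat, released, with the keeper shut on the empty hook and the spool, jar and screwdriver where they were; I handed the job in at about 20 s and no verdict came back.

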